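Set the spot welder's current dial for tin cans

ROBOT

A 6-joint arm with a two-finger parallel gripper is mounted at the origin on the work surface. World frame = base frame: x ahead of the robot, y to its left, z up, the work surface at z = 0. Lengths are in mm, angles in rad, forces in N, time in s.
With the tool pointing down it reaches from about 275 to 725 mm from the base axis. Payload 5.6 kg.
Tool frame: the origin (TCP) lies where the fingers leave the gripper's body, on its centre line; the fingertips stand 73 mm ahead of it and the grasp point (between the pads) lies 54 mm ahead of it (robot.grasp_offset is the z of the grasp point in the tool frame, in mm); z points along the fingers, y is the line along which they close (so a half turn about z gives the same grasp; the last joint's range is limited). The gripper opens to 85 mm and grips with 20 to 120 N. Pads are 22 mm wide; open, the fingers measure 114 mm over their backs; the gripper's body (76 mm by 85 mm) begins 54 mm behind the grasp point. The pads swing forward as they close: fully open they stand 13 mm farther back than shut.
Start: joints at [-1.039, 0.255, 0.108, 0, -1.424, -0.285], TCP at [134.387, -533.323, 303.883] pointing down, gripper open.
Joint ranges: [-2.95, 2.95], [-1.21, 1.97], [-1.09, 1.5], [-2.87, 1.71], [-2.94, -0.07], [-3.05, 3.05]. Speed limits (rad/s): [2.57, 2.57, 3.14, 3.14, 3.14, 3.14].

INTERFACE

Orientations are given as a unit quaternion [w, x, y, z].
In Python, from plant import get_state, optics, ticket, robot gives the robot as it stands.
- The arm moves only by the tool drive_tool, never from a script. Its arguments are lists of equal length, an entry for each row: "linear": the shift along the tool's x, y, z in cm, a list of three; "twist": the turn about the tool's z in rad; "claw": the opening, from 0 (shut) to 1 (fully open). In form: {"linear": [[dx, dy, dz], ...], "twist": [twist, ...], "claw": [claw, ...]}. A call has 1 to 5 rows; each row shifts and turns the commanded pose from where the row before left it, along the tool's axes as they then stand; what a row does not reach is not made up. A row lasts 1/8 s, in which the tool goes at most 62.5 mm and 10.7 degrees, less where a joint would pass 70% of its speed; a pose out of reach is approached as far as the arm can. A call with a gripper value outside its range is refused whole. The fingers move at their own pace and stop on an object; "squeeze" is the grip in N (left out, the last holds). Time passes only in rows, so rows that do not move let the fingers close. It gives the time, the measured TCP pose, the force, the opening and the grip force at its end, in the units of the state.
- get_state(): the state, without advancing time (a new reading comes with each control period).
- optics.grab_frame(name): name is "side" or "top"; returns (picture, depth): 420x560x3 uint8, blue, green, red; 420x560 float32, mm along the optical axis (not along the pixel's ray), 0 where there is no reading.
- optics.get_calibration(name): a dict with "mtx" (3x3 intrinsics, pixels), "distortion" ([k1, k2, p1, p2, k3] as OpenCV has them; the pictures are not rectified), "R" (3x3) and "t" (3): a world point X has camera coordinates R X + t. Camera axes: x right, y down, z forward; pixel columns grow to the right and rows downward; lengths in mm; the calibration is good to about 2 mm. A picture is of the moment at which its call begins. get_calibration takes no time and is no camera call.
- ticket.hand_in(): hands the job in; it is judged then, once.
The state is a dict: "t": time; "qpos": joint angles; "qvel": joint speeds; "joint_efforts": joint torques, N m; "ee_pos": TCP position; "tool_rot": TCP orientation; "contact_force": force on the tool from outside, world axes, zero at the start; "ft_torque": the same for the moment, N m; "grip_width": finger opening in mm; "gripper_force": force on a finger pad.
Only numpy, scipy, OpenCV 4.12 (cv2) and the standard library are available. Lean on these libraries where they do the work, as an engineer would, in place of code of your own. Each camera call takes 0.05 s, during which the arm holds its last target. There are 200 camera calls.

TASK

The grey control unit of the bench spot welder is to be set for joining tin cans. Turn its large knob clockwise until the knob's pointer nose points at the small brass clip on the edge of its scale, then let go. Leave the unit's small knob as it is set.

Things in the scene. Friction and masses are not known exactly. Their poses are not given: they have to be found in the camera images.
- dial_grip (a point): Large black knob on the flat top (85 mm high) of the fixed grey 200 x 320 mm unit: a disc 60 mm wide, 10 thick, with an upright grip bar 50 long, 14 wide, 36 tall. Point: on its upright axis, 122 mm above the table, 12 below the bar's top, 24 above the disc. x runs along the bar to the nose and turns with it, z up. Pinch the bar across its width. Light friction (0.06 N m), no detents; stays where left.
- dial_nose (a point): Tip of the large knob's thin pointer nose (white line on it), 40 mm from the knob's axis, 93 mm above the table; turns with the knob. Seen from above the knob must turn clockwise by 0.4 to 1.5 rad to reach the clip; its end stops are further off.
- clip_mark (a point): Inner end of the brass clip fixed on the large knob's aluminium scale plate, 42 mm from the knob's axis, just outside the nose's path. The clip is 18 mm long (radially), 7 wide, 5 tall (8 with its screw) and does not move.
- trim_nose (a point): Nose tip, 20 mm from its axis, of the small knob (28 mm wide, 23 tall), not to be turned. It is on the same unit, its axis 160 mm from the large knob's, to the left or right. Other fittings on the unit's top are under 22 mm tall and over 65 mm from the large knob's axis. Loose things up to 110 mm tall stand on the table around the unit, at least 90 mm from that axis.

How it is judged:
By the outcome, as a careful person would: the job done as asked, in the order asked, and still so for the second after the job is handed in, with the robot touching nothing.
It also fails if it takes over 32 s, if anything falls off the work surface, if the arm or the gripper's body presses on something with over 40 N, if the wrist force passes 120 N, or if a joint passes its speed limit or range.

## Working session

There is one attempt and no reset: what is moved stays moved. The work goes in short steps, Python scripts to look and compute and a tool call to move; the robot and the scene stay as the last step left them, time stands still between calls to the robot, and variables do not carry over. Pictures are saved under pics/ and viewed, at most 10 in all, crops included, and the job is handed in when it is done.

Besides the shell and the picture viewer there is one more tool, called by a JSON object that holds its "op" and its "data". drive_tool: Moves the arm, as the interface text tells. Its arguments: {"type":"object","properties":{"linear":{"type":"array"},"twist":{"type":"array"},"claw":{"type":"array"},"squeeze":{"type":"number"}},"required":["linear","twist","claw"]}

```bash
mkdir -p pics; cat > h.py <<'E'
import numpy as np, cv2
from plant import get_state, optics, ticket, robot
def cal(n):
    c=optics.get_calibration(n); return [np.array(c[k],float) for k in("mtx","distortion","R","t")]
def toz(n,pts,z):
    K,D,R,t=cal(n); u=cv2.undistortPoints(np.array(pts,float).reshape(-1,1,2),K,D)[:,0]
    o=-R.T@t; d=np.c_[u,np.ones(len(u))]@R
    return o+d*((np.asarray(z,float)-o[2])/d[:,2])[:,None]
E
python3 - <<'E'
from h import *
for n in("top","side"):
    p,d=optics.grab_frame(n); cv2.imwrite(f"pics/{n}0.png",p); np.save(f"{n}0.npy",d)
    K,D,R,t=cal(n); print(n,-R.T@t,R[2],K[0,0])
s=get_state(); print(s)
E
```

```text
top [515.36629032  68.88025853 843.47117381] [ 0.0954587  -0.02468704 -0.99512722] 529.3875889101442
side [ 401.75365392 -442.84231324  540.64902365] [ 0.23137274  0.77067893 -0.59373449] 423.1830511196317
{'t': 0.1, 'qpos': array([-1.03940113e+00,  2.55664760e-01,  1.07124814e-01, -4.15185119e-04,
       -1.42390810e+00, -2.84598998e-01]), 'qvel': array([ 0.00069598, -0.00130883,  0.00176647,  0.00173724,  0.00062203,
        0.00025453]), 'joint_efforts': array([-1.41041925e-03, -3.87601054e+01,  2.38473254e+01,  5.37783131e+00,
       -3.81497914e-03, -3.07787434e-05]), 'ee_pos': array([ 134.33719391, -533.00528642,  303.09575388]), 'tool_rot': array([-1.39199890e-04, -1.23054804e-01,  9.92399512e-01,  8.39540608e-04]), 'contact_force': array([-0.1516953 , -0.23035907, -0.45831353]), 'ft_torque': array([ 0.04491088, -0.02625769, -0.03672749]), 'gripper_force': 0.0, 'grip_width': 85.43626172869297}
```

View pics/top0.png

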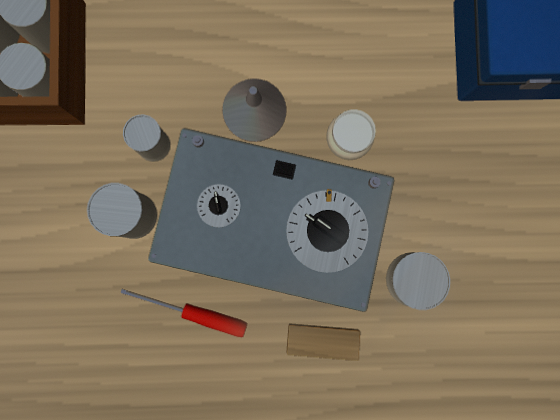

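View pics/side0.png

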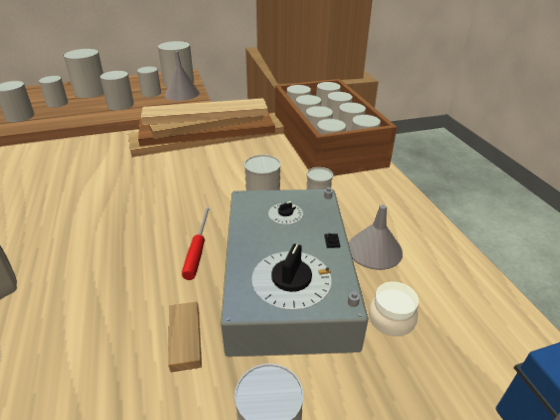

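```bash
python3 - <<'E'
from h import *
a=cv2.imread("pics/top0.png")[180:285,275:380]; b=cv2.imread("pics/side0.png")[230:315,240:345]
f=lambda i,k:cv2.resize(i,None,fx=k,fy=k,interpolation=cv2.INTER_CUBIC)
cv2.imwrite("pics/c1.png",f(a,5.5)); cv2.imwrite("pics/c2.png",f(b,6))
E
```

```text
(no output)
```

View pics/c1.png

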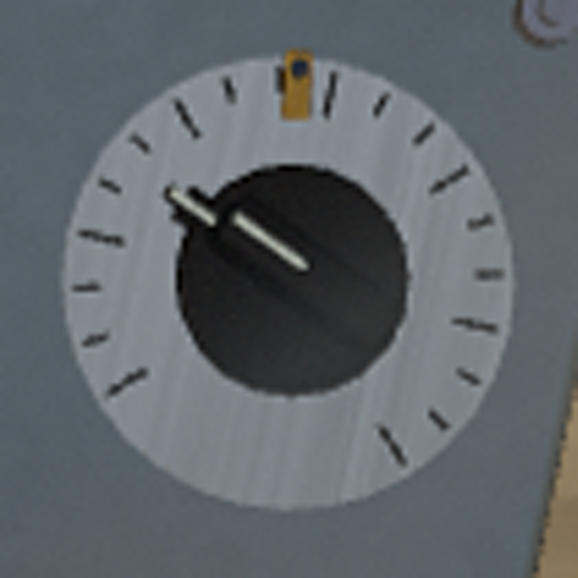

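View pics/c2.png

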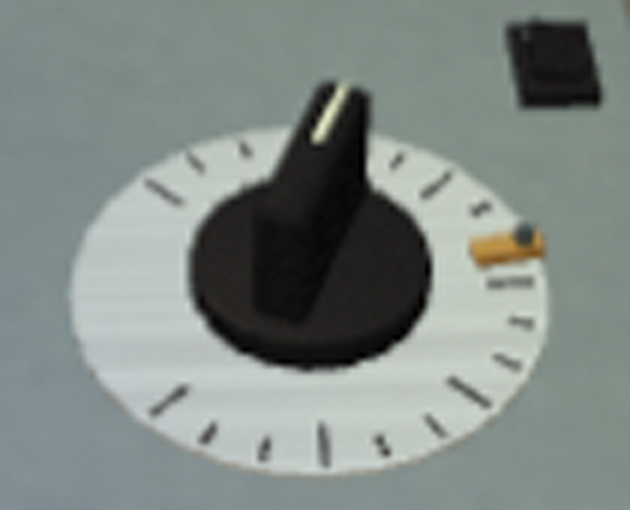

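```bash
python3 - <<'E'
from h import *
g=np.array([[288.5,282.5],[292.5,280.5],[168,190],[296,119],[238,216],[306,268]])
P=toz("top",(g+.5)/5.5-.5+[275,180],[87,95,93,91,134,134])
g2=np.array([[310,302],[472,256]]); Q=toz("side",(g2+.5)/6-.5+[240,230],[87,91])
print(P.round(1));print(Q.round(1))
c=P[:2,:2].mean(0); print(c)
for q in(P[2],P[3],Q[1]):
    v=q[:2]-c; print(np.hypot(*v),np.arctan2(v[1],v[0]))
v=P[4]-P[5]; print("bar",np.arctan2(v[1],v[0]))
v=Q[1,:2]-Q[0,:2]; print("side clip",np.hypot(*v),np.arctan2(v[1],v[0]))
s=get_state();R=cv2.Rodrigues  # tool yaw
from scipy.spatial.transform import Rotation as T
q=s['tool_rot'];M=T.from_quat(q[[1,2,3,0]]).as_matrix();print(M.round(3),robot.grasp_offset)
E
```

```text
[[548.4 -23.1  87. ]
 [548.5 -23.2  95. ]
 [572.6   8.2  93. ]
 [590.7 -25.8  91. ]
 [562.8  -5.5 134. ]
 [549.8 -21.8 134. ]]
[[547.7 -28.4  87. ]
 [589.9 -28.3  91. ]]
[548.45066482 -23.16805238]
39.53694056219711 0.9144180869038991
42.33067016214029 -0.0623720743061783
41.78223480271704 -0.12359372328722244
bar 0.8971216763201629
side clip 42.21100873815629 0.0007473431193444674
[[-0.97  -0.244 -0.   ]
 [-0.244  0.97   0.002]
 [ 0.     0.002 -1.   ]] 53.900000000000006
```

{"op": "drive_tool", "data": {"linear": [[-3.5,2.6,0],[-3.5,2.6,0],[-3.5,2.6,0],[-3.5,2.6,0],[-3.5,2.6,0]], "twist": [0,0,0,0,0], "claw": [1,1,1,1,1]}}

```text
t: 0.72
ee_pos: [272.9, -363.2, 303.5]
tool_rot: [-0.0, -0.123, 0.992, 0.0]
contact_force: [1.7, 0.1, 0.3]
grip_width: 85.4
gripper_force: 0.0
```

{"op": "drive_tool", "data": {"linear": [[-3.5,2.6,0],[-3.5,2.6,0],[-3.5,2.6,0],[-3.5,2.6,0],[-3.5,2.6,0]], "twist": [0,0,0,0,0], "claw": [1,1,1,1,1]}}

```text
t: 1.35
ee_pos: [410.8, -194.3, 303.6]
tool_rot: [-0.0, -0.123, 0.992, 0.0]
contact_force: [1.2, 0.2, -0.0]
grip_width: 85.6
gripper_force: 0.0
```

{"op": "drive_tool", "data": {"linear": [[-3.5,2.6,0],[-3.5,2.6,0],[-3.5,2.6,0],[-3.5,2.6,0],[-3.5,2.6,0]], "twist": [0,0,0,0,0], "claw": [1,1,1,1,1]}}

```text
t: 1.98
ee_pos: [548.8, -25.6, 303.5]
tool_rot: [-0.0, -0.123, 0.992, 0.0]
contact_force: [0.7, -0.7, 0.4]
grip_width: 85.5
gripper_force: 0.0
```

{"op": "drive_tool", "data": {"linear": [[0,0,0],[0,0,0],[0,0,0],[0,0,0],[0,0,0]], "twist": [-0.14,-0.14,-0.14,-0.14,-0.1], "claw": [0.6,0.6,0.6,0.6,0.6]}}

```text
t: 2.6
ee_pos: [548.0, -26.8, 303.3]
tool_rot: [-0.001, -0.44, 0.898, 0.0]
contact_force: [0.3, 0.9, -0.1]
grip_width: 51.1
gripper_force: 0.0
```

{"op": "drive_tool", "data": {"linear": [[-0.2,0.1,3.0],[0,0,3.0],[0,0,3.0],[0,0,2.5],[0,0,1.2]], "twist": [0,0,0,0,0], "claw": [0.6,0.6,0.6,0.6,0.6]}}

```text
t: 3.22
ee_pos: [547.8, -24.8, 175.1]
tool_rot: [-0.001, -0.438, 0.899, 0.001]
contact_force: [0.3, 0.6, -0.0]
grip_width: 51.4
gripper_force: 0.0
```

{"op": "drive_tool", "data": {"linear": [[0,0,0],[0,0,0],[0,0,0]], "twist": [0,0,0], "claw": [0.35,0.35,0.35], "squeeze": 25}}

```text
t: 3.6
ee_pos: [549.2, -24.6, 177.9]
tool_rot: [0.001, -0.438, 0.899, -0.0]
contact_force: [0.2, 0.5, -0.8]
grip_width: 29.8
gripper_force: 0.0
```

```bash
python3 - <<'E'
from h import *
f=lambda i:cv2.resize(i,(400,400),interpolation=cv2.INTER_CUBIC)
a=optics.grab_frame("top")[0][170:300,260:390]; b=optics.grab_frame("side")[0][200:330,230:360]
cv2.imwrite("pics/g1.png",np.hstack([f(a),f(b)]))
E
```

```text
(no output)
```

View pics/g1.png

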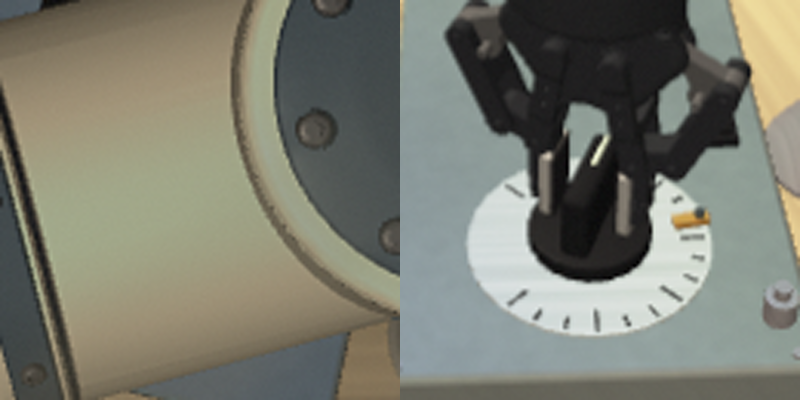

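The top view is blocked by the arm. The side view shows the fingers either side of the bar, roughly centred, and the clip at right (690,217). I'll close on the bar.

{"op": "drive_tool", "data": {"linear": [[0,0,0],[0,0,0],[0,0,0],[0,0,0],[0,0,0]], "twist": [0,0,0,0,0], "claw": [0.1,0.1,0.1,0.1,0.1], "squeeze": 30}}

```text
t: 4.32
ee_pos: [548.8, -24.7, 177.3]
tool_rot: [0.0, -0.438, 0.899, -0.0]
contact_force: [-1.2, 0.4, 4.8]
grip_width: 13.6
gripper_force: 33.7
```

{"op": "drive_tool", "data": {"linear": [[0,0,0],[0,0,0],[0,0,0],[0,0,0],[0,0,0]], "twist": [0.12,0.12,0.12,0.12,0.12], "claw": [0.1,0.1,0.1,0.1,0.1]}}

```text
t: 4.95
ee_pos: [548.5, -24.3, 177.3]
tool_rot: [0.0, -0.151, 0.989, 0.0]
contact_force: [-2.8, 2.9, 6.7]
grip_width: 13.4
gripper_force: 34.0
```

{"op": "drive_tool", "data": {"linear": [[0,0,0],[0,0,0],[0,0,0],[0,0,0],[0,0,0]], "twist": [0.12,0.12,0.1,0,0], "claw": [0.1,0.1,0.1,0.1,0.1]}}

```text
t: 5.58
ee_pos: [548.5, -24.0, 177.3]
tool_rot: [0.0, 0.017, 1.0, 0.001]
contact_force: [-2.4, 3.5, 7.8]
grip_width: 13.6
gripper_force: 34.0
```

```bash
python3 - <<'E'
from h import *
f=lambda i,k:cv2.resize(i,None,fx=k,fy=k,interpolation=cv2.INTER_CUBIC)
p=optics.grab_frame("side")[0]; cv2.imwrite("pics/g2.png",f(p[225:320,240:345],6))
t=optics.grab_frame("top")[0]; cv2.imwrite("pics/t2.png",t)
q=get_state()["tool_rot"];print(get_state()["contact_force"],np.arctan2(2*q[1]*q[2],2*q[1]**2-1))
E
```

```text
[-2.3481773   3.80095036  7.41654803] 3.1083512344289885
```

View pics/g2.png

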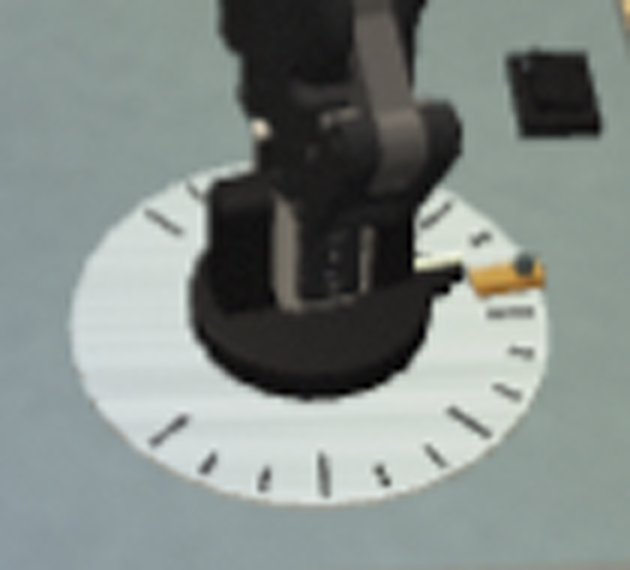

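The side view shows the nose (462,264) just short of, or level with, the clip's inner end (475,278). I'll let go, back off and check from the top.

{"op": "drive_tool", "data": {"linear": [[0,0,0],[0,0,0],[0,0,0],[0,0,-3.0],[0,0,-4.0]], "twist": [0,0,0,0,0], "claw": [0.5,0.5,0.5,0.5,0.5]}}

```text
t: 6.3
ee_pos: [548.1, -24.9, 246.6]
tool_rot: [-0.002, 0.017, 1.0, -0.0]
contact_force: [0.1, 0.8, 1.1]
grip_width: 42.6
gripper_force: 0.0
```

{"op": "drive_tool", "data": {"linear": [[0,0,-5.0],[5.0,0,0],[5.0,0,0],[5.0,0,0],[4.0,0,0]], "twist": [0,0,0,0,0], "claw": [0.5,0.5,0.5,0.5,0.5]}}

```text
t: 6.92
ee_pos: [357.0, -18.7, 296.8]
tool_rot: [0.0, 0.017, 1.0, 0.0]
contact_force: [1.2, 0.4, 1.5]
grip_width: 42.8
gripper_force: 0.0
```

```bash
python3 - <<'E'
from h import *
f=lambda i,k:cv2.resize(i,None,fx=k,fy=k,interpolation=cv2.INTER_CUBIC)
t=optics.grab_frame("top")[0]; cv2.imwrite("pics/t3.png",f(t[180:285,275:380],5.5))
E
```

```text
(no output)
```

View pics/t3.png

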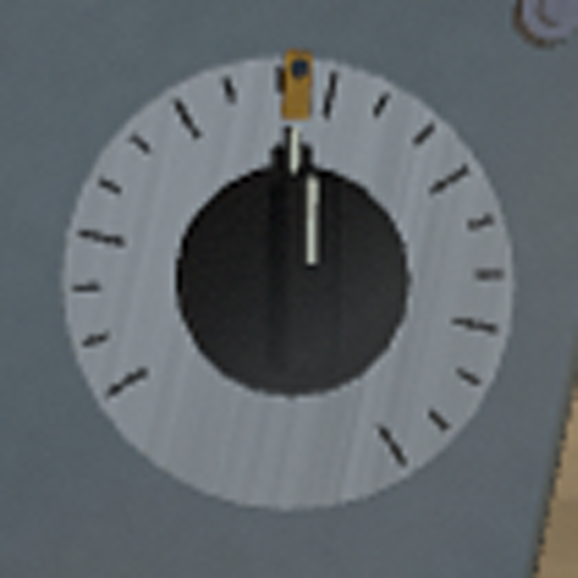

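The nose line (about 293,128) points almost at the clip (296,119). I'll measure what is left.

```bash
python3 - <<'E'
from h import *
c=np.array([548.45,-23.2])
S=0
for _ in range(6): S=S+optics.grab_frame("top")[0].astype(float)/6
p=S
def cen(w,x0,x1,y0,y1,z):
    w=w[y0:y1,x0:x1]; ys,xs=np.mgrid[y0:y1,x0:x1]
    return [ (w*xs).sum()/w.sum(),(w*ys).sum()/w.sum()],z
b,g,r=p[...,0],p[...,1],p[...,2]
gold=np.clip(r-b-25,0,None)
res={"clip":cen(gold,320,336,186,204,90)}
np.set_printoptions(linewidth=200)
print(g[201:213,322:336].astype(int)); print(gold[186:204,322:336].astype(int))
bar=np.clip(g-110,0,None)
res["barline"]=cen(bar,327,336,211,229,134)
for n,(px,z) in res.items():
    P=toz("top",[px],[z])[0];v=P[:2]-c;print(n,px,P,np.arctan2(v[1],v[0]))
# bar line direction
ys=[212,228]
L=[]
for y in range(213,227):
    w=bar[y,327:336];L.append([(w*np.arange(327,336)).sum()/w.sum(),y])
Q=toz("top",L,[134]*len(L)); k=np.polyfit(Q[:,0],Q[:,1],1);print("bar dir",np.arctan(k[0]),"y at axis",np.polyval(k,c[0]))
E
```

```text
[[139 141 142 143 108 103 106 111 114 124 144 143  94 141]
 [140 140 142 145 136 131 144 147 140 140 141 142 138 138]
 [142 140 144 142  95  38 152 153 138 140 141 140 137 139]
 [142 139 145 143  99  50 183 124 139 140 142 138 136 139]
 [142 142 147 133  96  52 183 118 130 137 144 137 137 139]
 [141 143 133  62  61  53 183  85  60 101 145 136 138 140]
 [141 141  65  13  14  56 185  93  13  58 147 137 138 140]
 [142 144  67  18  17  58 186  95  14  60 147 139 139 139]
 [138 136  66  18  16  58 188  88  16  55 138 136 143 141]
 [ 95  66  38  15  12  54 176  42  12  15  68  99 134 131]
 [ 15  17  21  22  19  26  87   8  16  43  19   7  10  39]
 [ 21  22  22  21  14  18  19  19  37 118  79  14  18  14]]
[[ 0  0  0  0  0  0  0  0  0  0  0  0  0  0]
 [ 0  0  0  0  0  0  0  0  0  0  0  0  0  0]
 [ 0  0  0  0  0  0  0  0  0  0  0  0  0  0]
 [ 0  0  0  0  0 30 45 16 15  0  0  0  0  0]
 [ 0  0  0  0  0 76 52 29 53 36  0  0  0  0]
 [ 0  0  0  0  0 68  0  0  0 25  0  0  0  0]
 [ 0  0  0  0  0 50  0  0  0 10  0  0  0  0]
 [ 0  0  0  0 15 64  0  0  0 12  0  0  0  0]
 [ 0  0  0  0 15 65 43 29 66 26  0  0  0  0]
 [ 0  0  0  0 14 63 61 60 61 17  0  0  0  0]
 [ 0  0  0  0  7 63 58 59 56  0  0  0  0  0]
 [ 0  0  0  0  3 63 59 59 56  0  0  0  0  0]
 [ 0  0  0  0 10 62 58 59 55  0  0  0  0  0]
 [ 0  0  0  0 36 62 58 59 57  0  0  0  0  0]
 [ 0  0  0  0 30 67 63 64 59  0  0  0  0  0]
 [ 0  0  0  0  0 27 27 29 29  0  0  0  0  0]
 [ 0  0  0  0  0  0  0  0  0  0  0  0  0  0]
 [ 0  0  0  0  0  0  0  0  0  0  0  0  0  0]]
clip [np.float64(328.3330049908064), np.float64(195.71158392434984)] [598.7543111  -26.04784958  90.        ] -0.056552071488325736
barline [np.float64(331.10529509937794), np.float64(219.7140039447732)] [561.3425315 -23.3152008 134.       ] -0.008935229921854979
bar dir -0.05923947216008349 y at axis -22.529289966069406
```

```bash
python3 - <<'E'
from h import *
for cy in(-22.5,-23.2,-24):
    N=toz("top",[[328.1,203.5],[328.2,208]],[93,93]);C=toz("top",[[328.35,200.5]],[90])
    a=[np.arctan2(q[1]-cy,q[0]-548.4) for q in np.r_[N,C]];print(np.r_[N,C].round(1).tolist(),np.round(a,3))
E
```

```text
[[587.2, -25.0, 93.0], [580.8, -25.0, 93.0], [591.8, -25.9, 90.0]] [-0.065 -0.076 -0.078]
[[587.2, -25.0, 93.0], [580.8, -25.0, 93.0], [591.8, -25.9, 90.0]] [-0.047 -0.055 -0.062]
[[587.2, -25.0, 93.0], [580.8, -25.0, 93.0], [591.8, -25.9, 90.0]] [-0.026 -0.03  -0.043]
```

```bash
python3 -c "
from plant import ticket;print(ticket.hand_in())"
```

```text
the job is handed in; nothing more can be done
None
```

I turned the large knob about 0.94 rad clockwise, and its nose now points at the brass clip to within about 0.02 rad by the top camera. I then let go and backed the arm off, left the small knob untouched, and handed the job in at about 7 s.

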